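Wipe the porcelain chips off the bench plate

TASK

Take the orange scraper block by its handle and use it to wipe both blue porcelain chips along the raised white plate and over its open end into the red catch tray. Push the chips with the scraper, not with the fingers, and leave the scraper released and standing upright on the white plate, with both chips lying in the tray.

Things in the scene. Friction and masses are not known exactly. Their poses are not given: they have to be found in the camera images.
- station: Fixed white plate, top 45 mm above bench, 180 (x) by 240 mm (y -120 to 120); steel lips 10 mm high on the long sides (170 mm between), ends open. At its -y end a red tray, y -120 to -225 mm inside, 170 mm wide, floor at 6 mm, walls 35 mm high. Origin: on the bench under the plate's centre; z up, y along the plate away from the tray. Place and turn vary; wipe towards -y.
- scraper: Loose orange block, black underside, upright on the bench off the plate's +y end; 0.19-0.33 kg. Foot 120 (x) by 36 (y), 30 mm high; centred handle 64 (x) by 24 mm (y), 30 to 94 mm above the underside, gripped across the 24 mm. Either long face wipes. Origin: centre of underside, z up. The steel block (75x50x55 mm, dark holes) near it is not the scraper.
- chip_a: Loose blue porcelain chip, about 30 x 29 mm, 10 mm thick, 14 g, flat on the plate's tray half, 35 to 70 mm from the plate's centre towards the tray, within 28 mm of its long middle line. Origin: middle of its underside, z up.
- chip_b: A second, like chip, 14 g, flat on the white plate further from the tray, at most 30 mm past the plate's centre towards +y, within 28 mm of its long middle line. Origin: middle of its underside, z up.
There are look-alikes about, which are no part of the job. Of the things that look like the scraper, take the one that is farthest to the robot's left at the start.

How it is judged:
By the outcome, as a careful person would: the job done as asked, in the order asked, and still so for the second after the job is handed in, with the robot touching nothing.
It also fails if it takes over 43 s, if anything falls off the work surface, if the arm or the gripper's body presses on something with over 40 N, if the wrist force passes 120 N, or if a joint passes its speed limit or range.

ROBOT

A 6-joint arm with a two-finger parallel gripper is mounted at the origin on the work surface. World frame = base frame: x ahead of the robot, y to its left, z up, the work surface at z = 0. Lengths are in m, angles in rad, forces in N, time in s.
With the tool pointing down it reaches from about 0.3 to 0.95 m from the base axis. Payload 3.1 kg.
Tool frame: the origin (TCP) lies between the finger pads; the fingertips stand robot.tip_extent ahead of it and the grasp point (between the pads) lies 6 mm ahead of it (robot.tip_extent is the distance from the TCP to the fingertips, in m); z points along the fingers, y is the direction in which the jaws open and shut (so a half turn about z gives the same grasp; the last joint's range is limited). The gripper opens to 85 mm and grips with 20 to 120 N. Pads are 22 mm wide; open, the fingers measure 114 mm over their backs; the gripper's body (76 mm by 85 mm) begins 54 mm behind the grasp point. The pads swing forward as they close: fully open they stand 13 mm farther back than shut.
Start: joints at [1.062, 0.308, 1.634, -0, 1.2, -0.07], TCP at [0.266, 0.566, 0.256] pointing down, gripper open.
Joint ranges: [-3.06, 3.06], [-0.79, 1.96], [0.05, 2.63], [-1.19, 4.34], [0.05, 2.64], [-2.94, 2.94]. Speed limits (rad/s): [2.79, 2.79, 3.14, 3.14, 3.14, 3.14].

INTERFACE

Orientations are given as a unit quaternion [x, y, z, w].
In Python, from rig import robot gives the robot as it stands.
- The arm moves only by the tool drive_tool, never from a script. Its argument "increments" is a list of rows, each a list of 5 numbers: the opening, from -1 (shut) to 1 (fully open), then the shift along the world's x, y, z in cm, then the turn about the world's z in degrees. A call has 1 to 5 rows; each row is the pose to reach, as a shift and turn from the pose measured when the call began; what a row does not reach only later rows make up. A row lasts 1/8 s, in which the tool goes at most 62.5 mm and 10.7 degrees, less where a joint would pass 70% of its speed; a pose out of reach is approached as far as the arm can. A call with a gripper value outside its range is refused whole. The fingers move at their own pace and stop on an object; "force" is the grip in N (left out, the last holds). Time passes only in rows, so rows that repeat a pose let the fingers close. It gives the time, the measured TCP pose, the force and the opening at its end, in the units of the state.
- robot.sense(): the state, without advancing time (a new reading comes with each control period).
- robot.snapshot(name): name is "side" or "top" or "wrist"; returns a dict with "pixels" (384x512x3 uint8, red, green, blue), "camera_matrix" (3x3 intrinsics, pixels), "origin" and "rotation" of the camera in the world; the wrist camera has in their place "hand_eye" (4x4, takes a point from camera to tool coordinates, whose origin is the TCP and whose axes are the flange's). Camera axes: x right, y down, z forward; pixel columns grow to the right and rows downward; lengths in m; the calibration is good to about 2 mm. A picture is of the moment at which its call begins: read the wrist's pose just before it. There is no depth.
- robot.sign_off(): hands the job in, once; it reports no verdict.
The state is a dict: "time": time; "qpos": joint angles; "dq": joint speeds; "joint_torque": joint torques, N m; "ee_pos": TCP position; "tcp_rot": TCP orientation; "wrist_force": force on the tool from outside, world axes, zero at the start; "torque": the same for the moment, N m; "width": finger opening in m.
Only numpy, scipy, OpenCV 4.12 (cv2) and the standard library are available. Lean on these libraries where they do the work, as an engineer would, in place of code of your own. Each camera call takes 0.05 s, during which the arm holds its last target.

## Working session

There is one attempt and no reset: what is moved stays moved. The work goes in short steps, Python scripts to look and compute and a tool call to move; the robot and the scene stay as the last step left them, time stands still between calls to the robot, and variables do not carry over. Pictures are saved under pics/ and viewed, and the job is handed in when it is done.

Besides the shell and the picture viewer there is one more tool, called after "Emit:" as name(argument=value, ...), one argument or row to a line, values as JSON. drive_tool: Moves the arm, as the interface text tells. Its arguments: {"type":"object","properties":{"increments":{"type":"array"},"force":{"type":"number"}},"required":["increments"]}

```bash
mkdir -p pics; ls
python3 - <<'E'
from rig import robot
import cv2,pickle
s=robot.sense();print(s, robot.tip_extent)
d={}
for n in("top","side","wrist"):
    p=robot.snapshot(n);d[n]=p
    cv2.imwrite(f"pics/{n}0.png",cv2.cvtColor(p["pixels"],cv2.COLOR_RGB2BGR))
    print(n,{k:v for k,v in p.items() if k!="pixels"})
pickle.dump((s,d),open("s0.pkl","wb"))
E
```

```text
pics
{'time': 0.0, 'qpos': array([ 1.06231133e+00,  3.08980334e-01,  1.63519747e+00, -9.00340284e-06,
        1.19970020e+00, -6.97305727e-02]), 'dq': array([ 6.16335217e-05, -1.05223613e-03, -1.06567482e-03, -7.71977726e-04,
        1.26372190e-04, -1.13622353e-03]), 'joint_torque': array([-1.52709504e-05, -4.15246689e+01, -2.76667017e+01, -2.10787634e-04,
        1.02110746e-02,  4.24827661e-06]), 'ee_pos': array([0.26517702, 0.56510767, 0.25505718]), 'tcp_rot': array([ 2.17620062e-01,  9.76032890e-01, -1.09644881e-03, -3.21754273e-04]), 'wrist_force': array([ 0.59635584, -0.80104169,  0.44560225]), 'torque': array([ 0.03596645, -0.03899766, -0.06334105]), 'width': 0.08514320005305809} 0.025
top {'camera_matrix': array([[386.36368375,   0.        , 253.68712771],
       [  0.        , 386.36368375, 193.1810076 ],
       [  0.        ,   0.        ,   1.        ]]), 'origin': array([0.40075859, 0.08849618, 0.8247848 ]), 'rotation': array([-0.69588516,  0.71519485, -0.05235569,  0.03871755])}
side {'camera_matrix': array([[448.06395975,   0.        , 254.86539891],
       [  0.        , 448.06395975, 181.09391689],
       [  0.        ,   0.        ,   1.        ]]), 'origin': array([ 0.19555581, -0.36289441,  0.52437095]), 'rotation': array([ 0.86829911, -0.26247294,  0.11433842, -0.40508189])}
wrist {'camera_matrix': array([[283.88923134,   0.        , 254.63701252],
       [  0.        , 283.88923134, 190.69669864],
       [  0.        ,   0.        ,   1.        ]]), 'hand_eye': array([[ 7.30296219e-04, -9.59002702e-01, -2.83395983e-01,
         7.17527189e-02],
       [ 9.99999554e-01,  8.70055109e-04, -3.67292813e-04,
         6.72047549e-04],
       [ 5.98804924e-04, -2.83395589e-01,  9.59002910e-01,
        -1.17349405e-01],
       [ 0.00000000e+00,  0.00000000e+00,  0.00000000e+00,
         1.00000000e+00]])}
```

View pics/top0.png

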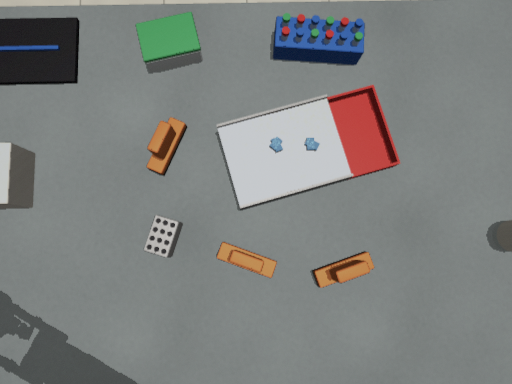

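View pics/side0.png

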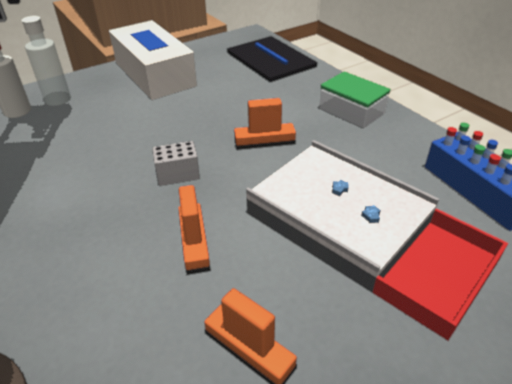

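View pics/wrist0.png

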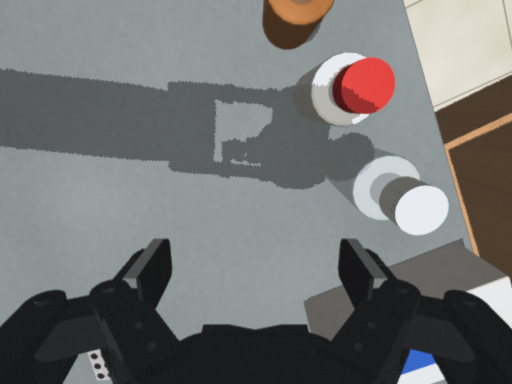

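The top view shows the plate corners near (217,127), (328,97), (353,178) and (240,207), with the red tray to the right and the chips at (276,145) and (312,144). Three orange blocks stand at (168,147), (247,260) and (343,270). Image left looks like world +y, so the block at (168,147) should be the one. I'll check that and measure on enlarged crops.

```bash
cat > h.py <<'E'
import numpy as np,cv2
from scipy.spatial.transform import Rotation as R
def ray(p,uv):
    K=p["camera_matrix"];Rm=np.array(p["rotation"])
    Rm=R.from_quat(Rm).as_matrix() if Rm.shape==(4,) else Rm
    return p["origin"],Rm@np.linalg.inv(K)@np.array([uv[0],uv[1],1.])
def pt(p,uv,z):
    o,d=ray(p,uv);return o+d*(z-o[2])/d[2]
def proj(p,X):
    Rm=R.from_quat(p["rotation"]).as_matrix();c=Rm.T@(np.asarray(X)-p["origin"]);c=p["camera_matrix"]@c;return c[:2]/c[2]
def wristcam(p,s):
    T=np.eye(4);T[:3,:3]=R.from_quat(s["tcp_rot"]).as_matrix();T[:3,3]=s["ee_pos"];T=T@p["hand_eye"]
    q=dict(p);q["origin"]=T[:3,3];q["rotation"]=R.from_matrix(T[:3,:3]).as_quat();return q
E
python3 - <<'E'
import pickle,cv2
from h import *
s,d=pickle.load(open("s0.pkl","rb"));p=d["top"]
for uv in [(168,147),(247,260),(343,270)]: print(pt(p,uv,.05).round(3))
im=cv2.cvtColor(p["pixels"],cv2.COLOR_RGB2BGR)
cv2.imwrite("pics/c1.png",cv2.resize(im[80:220,130:330],None,fx=4,fy=4,interpolation=cv2.INTER_CUBIC))
cv2.imwrite("pics/c2.png",cv2.resize(im[75:215,205:405],None,fx=4,fy=4,interpolation=cv2.INTER_CUBIC))
hsv=cv2.cvtColor(im,cv2.COLOR_BGR2HSV)
E
```

```text
[0.601 0.245 0.05 ]
[0.368 0.089 0.05 ]
[ 0.343 -0.1    0.05 ]
```

View pics/c1.png

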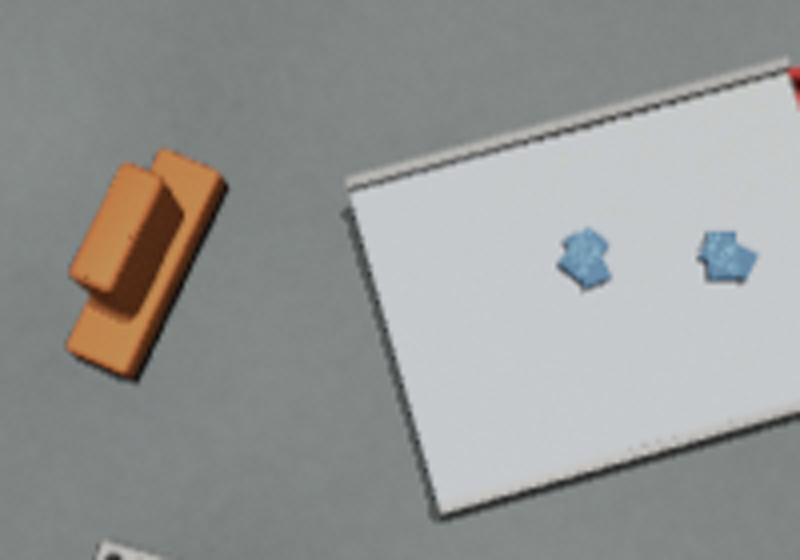

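View pics/c2.png

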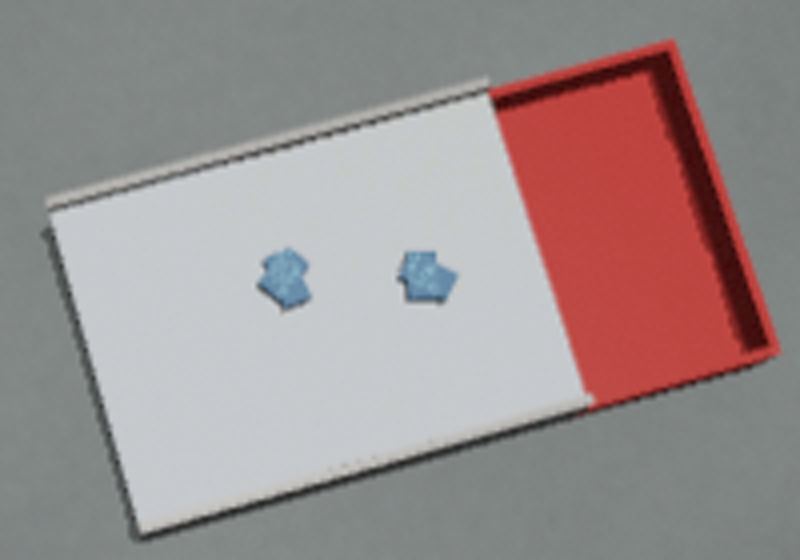

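Run:
```python
import pickle
from h import *
s,d=pickle.load(open("s0.pkl","rb"));p=d["top"]
f=lambda l,off,z:np.array([pt(p,((u+.5)/4-.5+off[0],(v+.5)/4-.5+off[1]),z) for u,v in l])
c1=(130,80);c2=(205,75)
ft=f([(163,150),(228,187),(136,376),(67,347)],c1,.03)
ht=f([(122,163),(163,180),(108,292),(70,272)],c1,.094)
pl=f([(52,210),(138,527),(585,400),(490,95)],c2,.045)
tr=f([(675,42),(778,352)],c2,.035)
lip=f([(45,198),(488,78)],c2,.055)
ch=f([(286,279),(427,277)],c2,.055)
for n,a in dict(ft=ft,ht=ht,pl=pl).items():
    print(n,a.mean(0).round(4),"sides",np.linalg.norm(np.roll(a,-1,0)-a,axis=1).round(4));e=np.roll(a,-1,0)-a;print(np.degrees(np.arctan2(e[:,1],e[:,0])).round(1)); print(a.round(3))
print("tray",tr,"lip",lip,"chips",ch)
e=(pl[0]-pl[3])+(pl[1]-pl[2]);yaw=np.arctan2(e[1],e[0]);print("plate +y dir",np.degrees(yaw))
c=pl.mean(0);Y=np.array([np.cos(yaw),np.sin(yaw)]);X=np.array([Y[1],-Y[0]])
for q in list(ch)+list(tr)+list(lip)+list(pl)+[ht.mean(0)]: print(((q-c)[:2]@X).round(4),((q-c)[:2]@Y).round(4))
# side
q=d["side"];im=cv2.cvtColor(q["pixels"],cv2.COLOR_RGB2BGR)
cm=ft.mean(0)
def L(pts):
  for P in pts: u,v=proj(q,P);cv2.circle(im,(int(round(u)),int(round(v))),2,(0,255,0),-1)
L(ft);L(ht);L(pl);L(ch);L(tr);cv2.imwrite("pics/side_o.png",im)
```

```text
ft [0.6089 0.2511 0.03  ] sides [0.0402 0.1113 0.0393 0.1163]
[-121.6  154.3   65.6  -25.4]
[[0.671 0.244 0.03 ]
 [0.65  0.209 0.03 ]
 [0.549 0.258 0.03 ]
 [0.566 0.294 0.03 ]]
ht [0.6112 0.2539 0.094 ] sides [0.0218 0.0611 0.021  0.0592]
[-114.4  154.4   60.6  -24.8]
[[0.643 0.251 0.094]
 [0.634 0.231 0.094]
 [0.579 0.258 0.094]
 [0.589 0.276 0.094]]
pl [0.5879 0.0069 0.045 ] sides [0.1714 0.2388 0.1692 0.2386]
[-166.3  -75.6   13.8  103.9]
[[ 0.642  0.143  0.045]
 [ 0.475  0.102  0.045]
 [ 0.535 -0.129  0.045]
 [ 0.699 -0.089  0.045]]
tray [[ 0.73050327 -0.19237802  0.035     ]
 [ 0.55950478 -0.23501417  0.035     ]] lip [[ 0.64530601  0.14574982  0.055     ]
 [ 0.70460022 -0.08585338  0.055     ]] chips [[ 0.59973219  0.02344372  0.055     ]
 [ 0.59905071 -0.04887979  0.055     ]]
plate +y dir 104.13926379483762
0.0156 0.0132
-0.0028 -0.0568
0.0896 -0.2281
-0.0866 -0.2276
0.0896 0.1206
0.0905 -0.1184
0.0857 0.1188
-0.0857 0.1199
-0.0846 -0.1188
0.0846 -0.1198
0.083 0.2339
```

View pics/side_o.png

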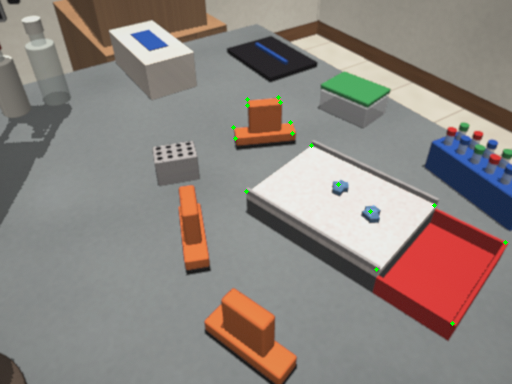

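The overlay in the side view lands on the scraper foot and handle, the plate corners, the chips and the tray rim, so the measurements agree. Before moving I'll check where the tall objects near the start are.

Run:
```python
import pickle
from h import *
s,d=pickle.load(open("s0.pkl","rb"));p=wristcam(d["wrist"],s)
for n,uv in dict(box1=(305,300),box2=(462,240),bott=(340,95),glass=(378,190),orange=(290,30),steel=(95,370)).items(): print(n,pt(p,uv,0).round(3),pt(p,uv,.1).round(3))
p=d["side"]
for n,uv in dict(boxA=(110,40),boxB=(150,60),boxC=(195,60),glass=(45,60),gl2=(5,80)).items(): print(n,pt(p,uv,0.08).round(3))
c=np.array([.5879,.0069]);a=np.radians(104.14);Y=np.array([np.cos(a),np.sin(a)])
for y in(.085,-.122,-.05,0):print(y,(c+y*Y).round(4))
a=R.from_quat(s["tcp_rot"]).as_matrix();print(a.round(3),np.degrees(np.arctan2(a[1,1],a[0,1])))
```

```text
box1 [0.492 0.545 0.   ] [0.414 0.559 0.1  ]
box2 [0.493 0.788 0.   ] [0.415 0.736 0.1  ]
bott [0.232 0.698 0.   ] [0.224 0.67  0.1  ]
glass [0.37  0.702 0.   ] [0.325 0.674 0.1  ]
orange [0.14 0.67 0.  ] [0.156 0.65  0.1  ]
steel [0.471 0.171 0.   ] [0.399 0.286 0.1  ]
boxA [0.479 0.734 0.08 ]
boxB [0.515 0.571 0.08 ]
boxC [0.6   0.512 0.08 ]
glass [0.316 0.71  0.08 ]
gl2 [0.221 0.658 0.08 ]
0.085 [0.5671 0.0893]
-0.122 [ 0.6177 -0.1114]
-0.05 [ 0.6001 -0.0416]
0 [0.5879 0.0069]
[[-0.905  0.425 -0.001]
 [ 0.425  0.905 -0.002]
 [ 0.    -0.002 -1.   ]] 64.86142089386597
```

The path is clear: the box and bottles lie beyond it, and the jaw axis (64.9°) already matches the scraper's across-handle direction (64.6°). Moving over the scraper.

Emit:
drive_tool(
  increments=[
    [1,4,-3.6,0,0],
    [1,8,-7.2,0,0],
    [1,12,-10.9,0,0],
    [1,16,-14.5,0,0],
    [1,20,-18.1,0,0],
  ],
  force=60,
)

```text
time: 0.78
ee_pos: [0.4662, 0.3829, 0.255]
tcp_rot: [0.218, 0.976, -0.001, -0.0]
wrist_force: [0.6, 0.0, -0.6]
width: 0.0857
```

Emit:
drive_tool(
  increments=[
    [1,4,-3.6,-2,0],
    [1,8,-7.2,-4,0],
    [1,12,-10.9,-6,0],
    [1,14.5,-13.2,-8,0],
    [1,14.5,-13.2,-8,0],
  ],
)

```text
time: 1.4
ee_pos: [0.6112, 0.2481, 0.1721]
tcp_rot: [0.219, 0.976, -0.002, -0.002]
wrist_force: [-0.4, -0.3, -0.2]
width: 0.0855
```

Run:
```python
from rig import robot
import cv2
from h import *
s=robot.sense();print(s["ee_pos"],s["dq"].round(3))
p=robot.snapshot("wrist");q=wristcam(p,s)
im=cv2.cvtColor(p["pixels"],cv2.COLOR_RGB2BGR)
c=np.array([.610,.2525]);a=np.radians(-25.2);X=np.array([np.cos(a),np.sin(a)]);Y=np.array([-X[1],X[0]])
for sx in(-1,1):
  for sy in(-1,1):
    for hx,hy,z in((.06,.018,.03),(.032,.012,.094)):
      u,v=proj(q,[*(c+sx*hx*X+sy*hy*Y),z]);cv2.circle(im,(int(round(u)),int(round(v))),2,(0,255,0),-1)
cv2.imwrite("pics/w1.png",im)
```

```text
[0.61119903 0.24806509 0.17208425] [ 0.049 -0.04   0.001  0.032  0.022  0.015]
```

View pics/w1.png

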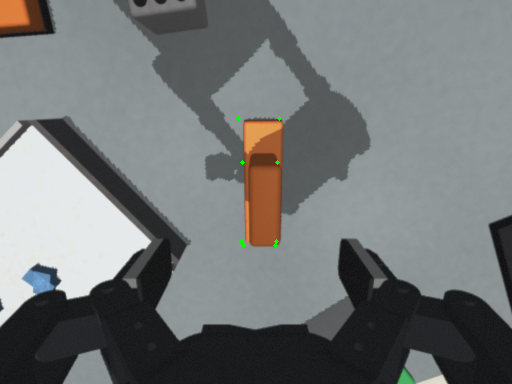

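The wrist view shows the handle top at about x 249–280, y 155–245, with my predicted outline about 3 px to its left. The scraper centre is therefore about (0.611, 0.2545). Descending with that correction.

Emit:
drive_tool(
  increments=[
    [1,0,0.65,-2,0],
    [1,0,0.65,-5,0],
    [1,0,0.65,-8,0],
    [1,0,0.65,-10.4,0],
    [1,0,0.65,-10.4,0],
  ],
)

```text
time: 2.08
ee_pos: [0.6072, 0.257, 0.0662]
tcp_rot: [0.218, 0.976, -0.003, -0.005]
wrist_force: [-0.4, 0.5, 0.2]
width: 0.0855
```

Emit:
drive_tool(
  increments=[
    [-1,0,0,0,0],
    [-1,0,0,0,0],
    [-1,0,0,0,0],
    [-1,0,0,0,0],
    [-1,0,0,0,0],
  ],
  force=60,
)

```text
time: 2.7
ee_pos: [0.6082, 0.2573, 0.0675]
tcp_rot: [0.218, 0.976, -0.002, -0.004]
wrist_force: [-0.2, -0.0, 4.9]
width: 0.0233
```

Emit:
drive_tool(
  increments=[
    [-1,0,0,0,0],
    [-1,0,0,0,0],
  ],
)

```text
time: 2.95
ee_pos: [0.6081, 0.2573, 0.0675]
tcp_rot: [0.218, 0.976, -0.002, -0.004]
wrist_force: [0.0, -0.4, 2.0]
width: 0.0232
```

Gripped at 23 mm width. Lifting straight up, then I'll check the grasp.

Emit:
drive_tool(
  increments=[
    [-1,0,0,3,0],
    [-1,0,0,6,0],
    [-1,0,0,9,0],
    [-1,0,0,9,0],
  ],
)

```text
time: 3.45
ee_pos: [0.6097, 0.2577, 0.1594]
tcp_rot: [0.218, 0.976, -0.001, -0.002]
wrist_force: [-0.2, 1.1, -2.2]
width: 0.0231
```

Run:
```python
from rig import robot
import cv2
s=robot.sense();print(s["ee_pos"],s["wrist_force"],s["torque"],s["width"])
for n in("wrist","side"):
    p=robot.snapshot(n);cv2.imwrite(f"pics/{n}2.png",cv2.cvtColor(p["pixels"],cv2.COLOR_RGB2BGR))
```

```text
[0.60970251 0.25770226 0.15939476] [-0.16415733  1.08482007 -2.20116988] [0.00678864 0.01312103 0.04262323] 0.023061610669974135
```

View pics/wrist2.png

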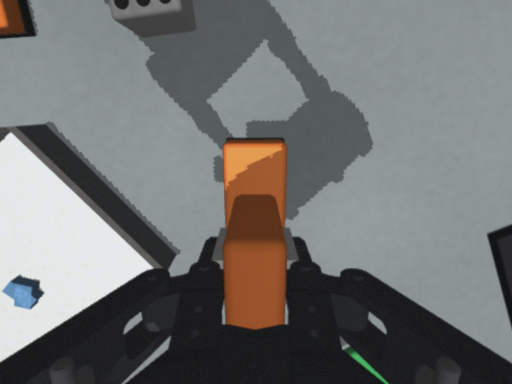

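View pics/side2.png

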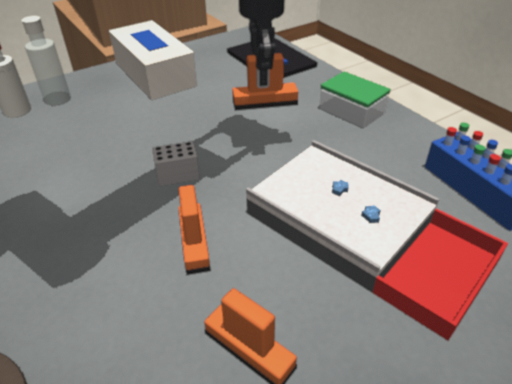

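The scraper hangs upright and centred in the jaws at about (265,95) in the side view. Moving it over the plate's +y end while turning it +39.3°.

Emit:
drive_tool(
  increments=[
    [-1,-1,-4,0,9],
    [-1,-2,-8,0,18],
    [-1,-3,-12,0,27],
    [-1,-4,-15,0,36],
    [-1,-4.6,-16.9,0,39.3],
  ],
)

```text
time: 4.18
ee_pos: [0.5584, 0.0861, 0.1529]
tcp_rot: [-0.124, 0.992, -0.005, -0.007]
wrist_force: [0.3, 0.4, -2.6]
width: 0.0233
```

Emit:
drive_tool(
  increments=[
    [-1,0,0,0,0],
    [-1,0,0,0,0],
  ],
)

```text
time: 4.42
ee_pos: [0.5572, 0.0864, 0.1512]
tcp_rot: [-0.123, 0.992, -0.004, -0.008]
wrist_force: [-0.4, 0.6, -3.0]
width: 0.0236
```

Run:
```python
from rig import robot
import cv2
from h import *
s=robot.sense();a=R.from_quat(s["tcp_rot"]).as_matrix();print(s["ee_pos"],a[:,2],np.degrees(np.arctan2(a[1,1],a[0,1])))
for n in("wrist","top"):
    p=robot.snapshot(n);im=cv2.cvtColor(p["pixels"],cv2.COLOR_RGB2BGR)
    if n=="top": im=cv2.resize(im[80:220,130:330],None,fx=4,fy=4,interpolation=cv2.INTER_CUBIC)
    cv2.imwrite(f"pics/{n}3.png",im)
```

```text
[0.55723607 0.08638382 0.15116834] [-0.01496137 -0.01064388 -0.99983142] 104.13883412256091
```

View pics/wrist3.png

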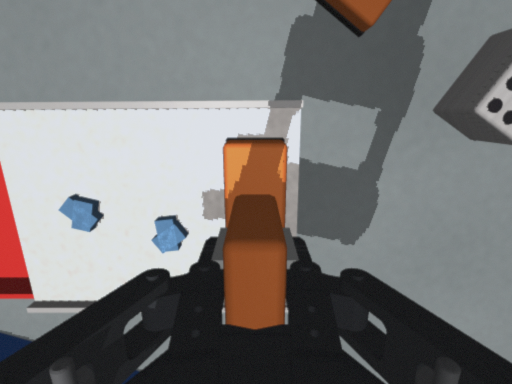

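View pics/top3.png

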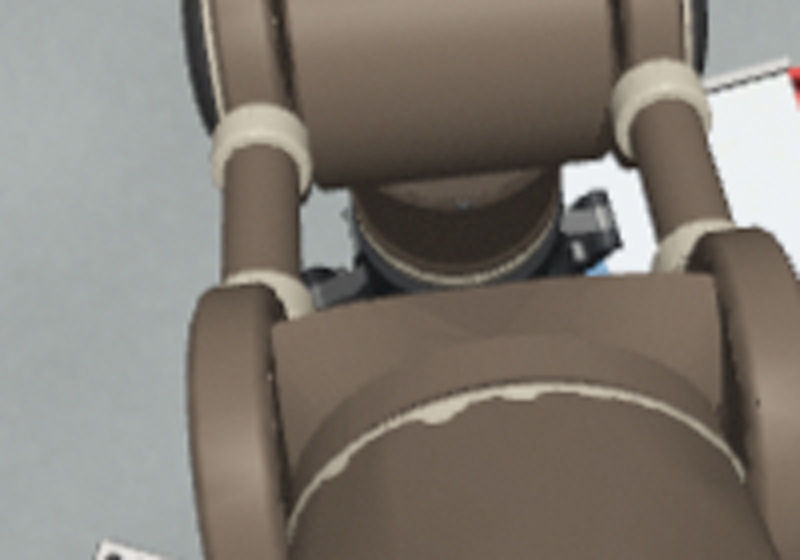

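The wrist view shows the scraper square with the plate near its +y end, with the chips at (168,235) and (80,212). TCP is 6 mm low in x, so I'll correct that and lower gently.

Emit:
drive_tool(
  increments=[
    [-1,0.6,0.2,-0.5,0],
    [-1,0.6,0.2,-1,0],
    [-1,0.6,0.2,-1.8,0],
    [-1,0.6,0.2,-2.5,0],
    [-1,0.6,0.2,-2.5,0],
  ],
)

```text
time: 5.15
ee_pos: [0.5633, 0.0888, 0.126]
tcp_rot: [-0.124, 0.992, -0.004, -0.008]
wrist_force: [-0.1, 0.1, -3.3]
width: 0.0232
```

Emit:
drive_tool(
  increments=[
    [-1,0,0,0,0],
    [-1,0,0,0,0],
  ],
)

```text
time: 5.4
ee_pos: [0.5634, 0.0887, 0.1262]
tcp_rot: [-0.124, 0.992, -0.004, -0.008]
wrist_force: [0.3, -0.4, -3.0]
width: 0.0232
```

Steady now. Lowering the remaining 13 mm in small steps, watching the force.

Emit:
drive_tool(
  increments=[
    [-1,0,0,-0.4,0],
    [-1,0,0,-0.8,0],
    [-1,0,0,-1.1,0],
    [-1,0,0,-1.1,0],
  ],
)

```text
time: 5.9
ee_pos: [0.563, 0.0887, 0.1147]
tcp_rot: [-0.124, 0.992, -0.004, -0.008]
wrist_force: [-0.8, -0.6, -2.0]
width: 0.0232
```

Emit:
drive_tool(
  increments=[
    [-1,0,0,-0.15,0],
    [-1,0,0,-0.15,0],
  ],
)

```text
time: 6.15
ee_pos: [0.5632, 0.0887, 0.1133]
tcp_rot: [-0.124, 0.992, -0.004, -0.008]
wrist_force: [-0.5, 0.6, -2.8]
width: 0.0235
```

Emit:
drive_tool(
  increments=[
    [-1,0,0,-0.1,0],
    [-1,0,0,-0.1,0],
  ],
)

```text
time: 6.4
ee_pos: [0.5631, 0.0886, 0.113]
tcp_rot: [-0.124, 0.992, -0.004, -0.008]
wrist_force: [-3.1, -1.0, 3.6]
width: 0.0232
```

Run:
```python
from rig import robot
import cv2
for n in("side",):
    p=robot.snapshot(n);im=cv2.cvtColor(p["pixels"],cv2.COLOR_RGB2BGR)
    cv2.imwrite(f"pics/{n}4.png",cv2.resize(im[90:290,230:500],None,fx=2.9,fy=2.9,interpolation=cv2.INTER_CUBIC))
```

```text
(no output)
```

View pics/side4.png

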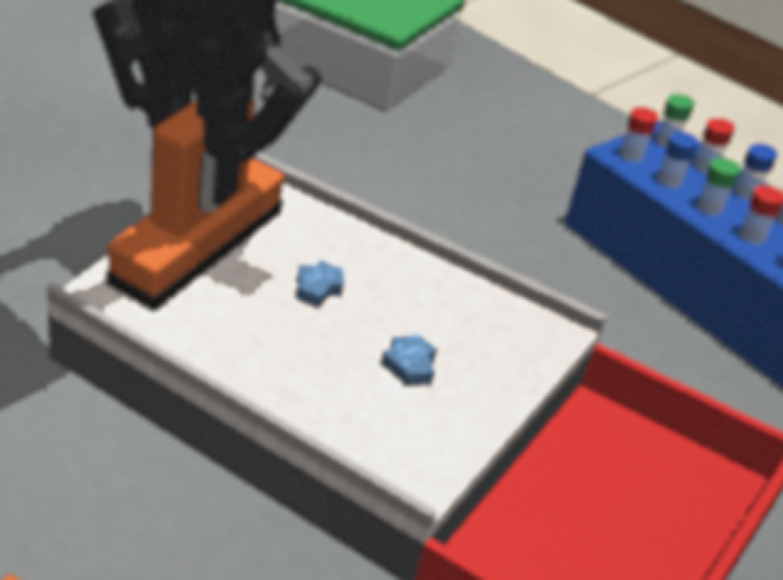

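The scraper stands on the plate, spanning between the lips, and the force shows light contact (about 6 N). Wiping along -y, 6 cm per call.

Emit:
drive_tool(
  increments=[
    [-1,0.3,-1.2,0,0],
    [-1,0.6,-2.3,0,0],
    [-1,0.9,-3.5,0,0],
    [-1,1.2,-4.6,0,0],
    [-1,1.5,-5.8,0,0],
  ],
)

```text
time: 7.08
ee_pos: [0.5785, 0.0298, 0.113]
tcp_rot: [-0.123, 0.992, -0.004, -0.008]
wrist_force: [-0.2, 1.9, 0.6]
width: 0.0232
```

```bash
cat > look.py <<'E'
import sys,cv2
from rig import robot
from h import *
s=robot.sense();c=np.array([.5879,.0069]);a=np.radians(104.14);Y=np.array([np.cos(a),np.sin(a)]);X=np.array([Y[1],-Y[0]])
m=R.from_quat(s["tcp_rot"]).as_matrix()
d=s["ee_pos"][:2]-c;print("plate x,y mm of TCP",(d@X*1000).round(1),(d@Y*1000).round(1),"z",s["ee_pos"][2].round(4),"yaw",np.degrees(np.arctan2(m[1,1],m[0,1])).round(2),"tilt",m[:2,2].round(3),"F",s["wrist_force"].round(1))
p=robot.snapshot("side");im=cv2.cvtColor(p["pixels"],cv2.COLOR_RGB2BGR)
cv2.imwrite(sys.argv[1],cv2.resize(im[90:330,230:512],None,fx=2.4,fy=2.4,interpolation=cv2.INTER_CUBIC))
E
python3 look.py pics/side5.png
```

```text
plate x,y mm of TCP -3.6 24.6 z 0.113 yaw 104.19 tilt [-0.015 -0.011] F [-0.2  1.9  0.6]
```

View pics/side5.png

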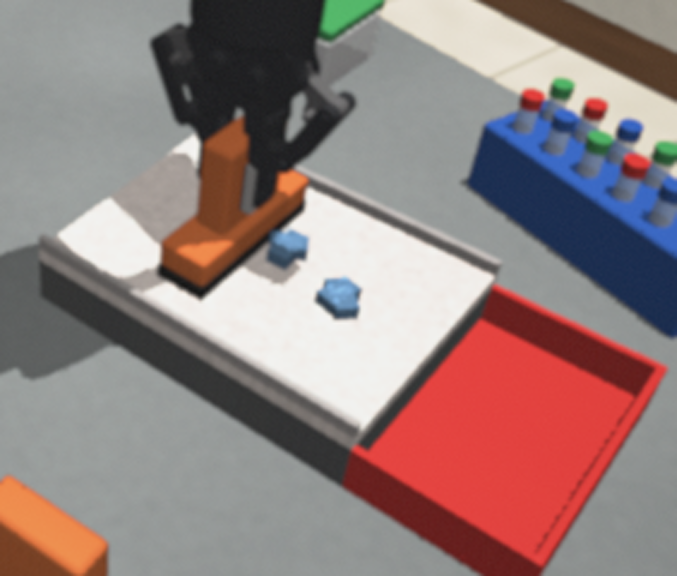

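The scraper is tracking straight with its face on chip_b at (288,247), and forces are small. Continuing.

Emit:
drive_tool(
  increments=[
    [-1,0.3,-1.2,0,0],
    [-1,0.6,-2.3,0,0],
    [-1,0.9,-3.5,0,0],
    [-1,1.2,-4.6,0,0],
    [-1,1.5,-5.8,0,0],
  ],
)

```text
time: 7.75
ee_pos: [0.594, -0.0304, 0.113]
tcp_rot: [-0.123, 0.992, -0.005, -0.008]
wrist_force: [-0.0, 2.0, -0.2]
width: 0.0234
```

```bash
python3 look.py pics/side6.png
```

```text
plate x,y mm of TCP -3.2 -37.7 z 0.113 yaw 104.18 tilt [-0.015 -0.012] F [-0.   2.  -0.2]
```

View pics/side6.png

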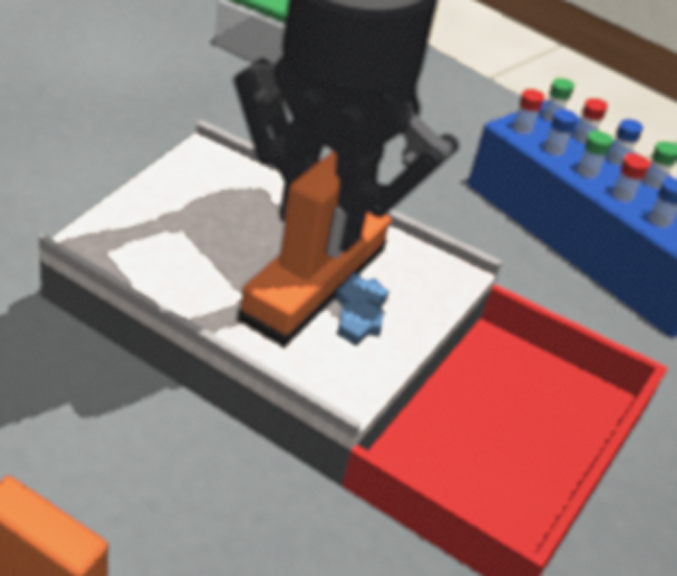

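Both chips now sit together against the wiping face at (362,305). Continuing to near the edge, a little slower.

Emit:
drive_tool(
  increments=[
    [-1,0.25,-1,0,0],
    [-1,0.5,-2,0,0],
    [-1,0.75,-3,0,0],
    [-1,1,-4,0,0],
    [-1,1.25,-5,0,0],
  ],
)

```text
time: 8.43
ee_pos: [0.6072, -0.0828, 0.1131]
tcp_rot: [-0.123, 0.992, -0.006, -0.008]
wrist_force: [-1.1, 2.5, -0.8]
width: 0.0237
```

```bash
python3 look.py pics/side7.png
```

```text
plate x,y mm of TCP -3.2 -91.7 z 0.1131 yaw 104.15 tilt [-0.014 -0.014] F [-1.1  2.5 -0.8]
```

View pics/side7.png

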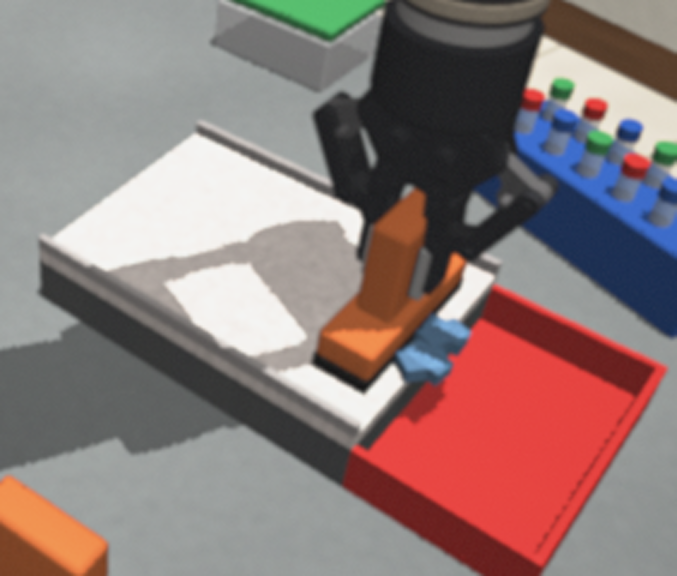

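Both chips overhang the edge at (445,335) and (425,362). Now pushing on, still along -y, until the face is about 20 mm past the edge.

Emit:
drive_tool(
  increments=[
    [-1,0.2,-0.8,0,0],
    [-1,0.4,-1.6,0,0],
    [-1,0.6,-2.4,0,0],
    [-1,0.75,-3,0,0],
    [-1,0.75,-3,0,0],
  ],
)

```text
time: 9.1
ee_pos: [0.6154, -0.1153, 0.1131]
tcp_rot: [-0.123, 0.992, -0.008, -0.007]
wrist_force: [0.0, -0.9, -2.2]
width: 0.0236
```

```bash
python3 look.py pics/side8.png
```

```text
plate x,y mm of TCP -3.2 -125.2 z 0.1131 yaw 104.1 tilt [-0.013 -0.017] F [ 0.  -0.9 -2.2]
```

View pics/side8.png

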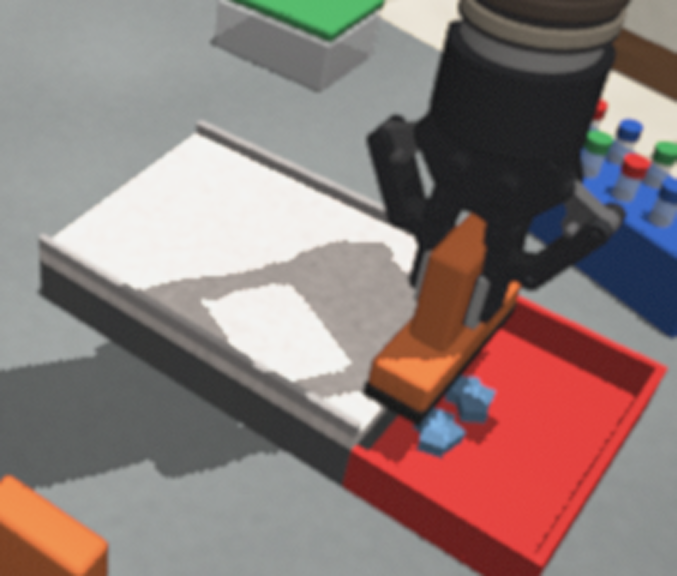

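Both chips have dropped into the tray at (440,432) and (470,398). Raising slightly and backing the scraper to mid-plate.

Emit:
drive_tool(
  increments=[
    [-1,0,0,0.4,0],
    [-1,-0.4,1.5,0.6,0],
    [-1,-1,4,0.6,0],
    [-1,-1.75,7,0.6,0],
    [-1,-2.5,10,0.6,0],
  ],
)

```text
time: 9.78
ee_pos: [0.5893, -0.013, 0.1192]
tcp_rot: [-0.123, 0.992, -0.007, -0.008]
wrist_force: [0.5, 0.7, -2.6]
width: 0.0235
```

Emit:
drive_tool(
  increments=[
    [-1,-0.5,2,0,0],
    [-1,-0.5,2,0,0],
    [-1,-0.5,2,0,0],
  ],
)

```text
time: 10.15
ee_pos: [0.5846, 0.007, 0.1194]
tcp_rot: [-0.123, 0.992, -0.007, -0.007]
wrist_force: [-0.8, -0.4, -2.5]
width: 0.0234
```

```bash
python3 look.py pics/side9.png
```

```text
plate x,y mm of TCP -3.2 0.9 z 0.1194 yaw 104.17 tilt [-0.013 -0.017] F [-0.8 -0.4 -2.5]
```

View pics/side9.png

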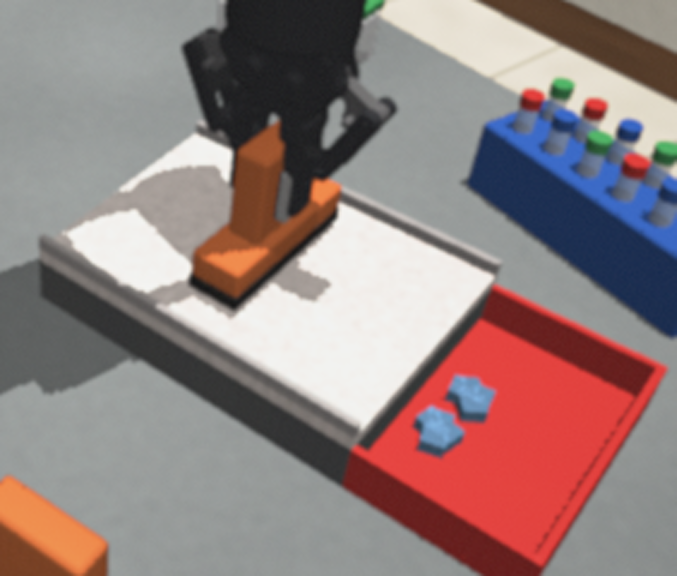

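The chips lie flat in the tray at (437,430) and (471,397), and the scraper hovers over mid-plate. Lowering to contact, then releasing.

Emit:
drive_tool(
  increments=[
    [-1,0,0,-0.3,0],
    [-1,0,0,-0.55,0],
    [-1,0,0,-0.65,0],
    [-1,0,0,-0.65,0],
  ],
)

```text
time: 10.7
ee_pos: [0.5848, 0.0061, 0.1131]
tcp_rot: [-0.123, 0.992, -0.008, -0.007]
wrist_force: [-0.7, -1.3, -1.0]
width: 0.0236
```

Emit:
drive_tool(
  increments=[
    [-1,0,0,-0.1,0],
    [-1,0,0,-0.1,0],
  ],
)

```text
time: 10.95
ee_pos: [0.5848, 0.0059, 0.113]
tcp_rot: [-0.123, 0.992, -0.008, -0.008]
wrist_force: [-4.2, -1.9, 4.9]
width: 0.0236
```

In contact. Opening the fingers.

Emit:
drive_tool(
  increments=[
    [-0.2,0,0,0,0],
    [0.2,0,0,0,0],
    [0.7,0,0,0,0],
    [1,0,0,0,0],
    [1,0,0,0,0],
  ],
)

```text
time: 11.58
ee_pos: [0.5848, 0.006, 0.1129]
tcp_rot: [-0.123, 0.992, -0.008, -0.008]
wrist_force: [-1.2, 0.8, 0.4]
width: 0.0854
```

```bash
python3 look.py pics/side10.png
```

```text
plate x,y mm of TCP -3.3 -0.1 z 0.1129 yaw 104.11 tilt [-0.013 -0.017] F [-1.2  0.8  0.4]
```

View pics/side10.png

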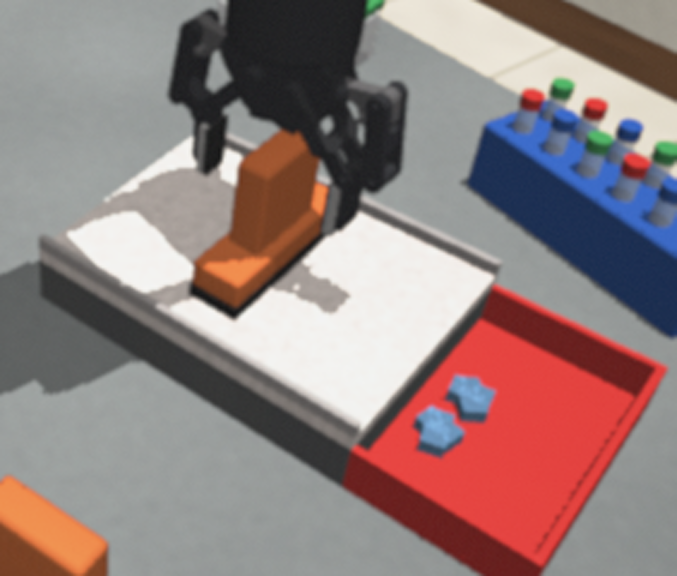

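The scraper stands upright at (265,225) with the jaws open and clear of it on both sides. Retreating straight up.

Emit:
drive_tool(
  increments=[
    [1,0,0,2,0],
    [1,0,0,5,0],
    [1,0,0,9,0],
    [1,0,0,13,0],
    [1,0,0,16,0],
  ],
)

```text
time: 12.25
ee_pos: [0.5857, 0.0059, 0.2769]
tcp_rot: [-0.123, 0.992, -0.008, -0.005]
wrist_force: [-0.3, -1.0, -1.3]
width: 0.0854
```

Emit:
drive_tool(
  increments=[
    [1,-3,5,1,0],
    [1,-6,10,1,0],
    [1,-9,15,1,0],
    [1,-10,20,1,0],
    [1,-10,20,1,0],
  ],
)

```text
time: 12.88
ee_pos: [0.4849, 0.2089, 0.2887]
tcp_rot: [-0.125, 0.992, -0.007, -0.004]
wrist_force: [0.2, -0.4, -0.2]
width: 0.0855
```

```bash
python3 look.py pics/side11.png
python3 - <<'E'
from rig import robot
import cv2
p=robot.snapshot("top");im=cv2.cvtColor(p["pixels"],cv2.COLOR_RGB2BGR)
cv2.imwrite("pics/top11.png",cv2.resize(im[75:215,205:405],None,fx=4,fy=4,interpolation=cv2.INTER_CUBIC))
E
```

```text
plate x,y mm of TCP -50.6 221.1 z 0.2887 yaw 104.4 tilt [-0.006 -0.016] F [ 0.2 -0.4 -0.2]
```

View pics/side11.png

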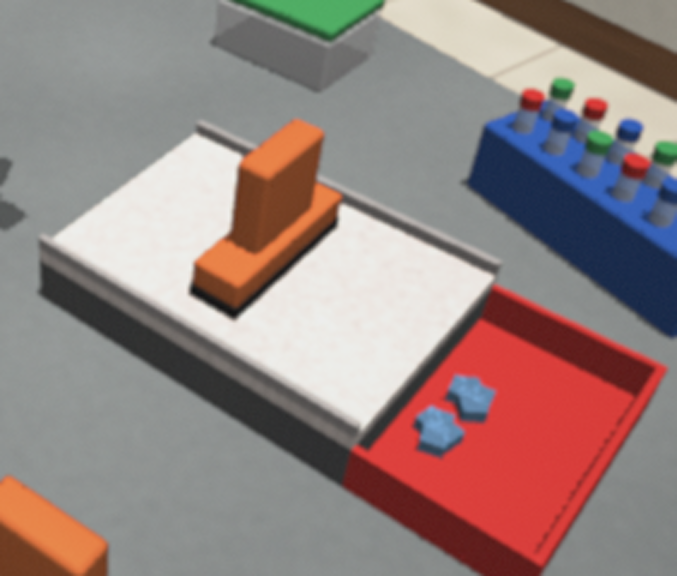

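View pics/top11.png

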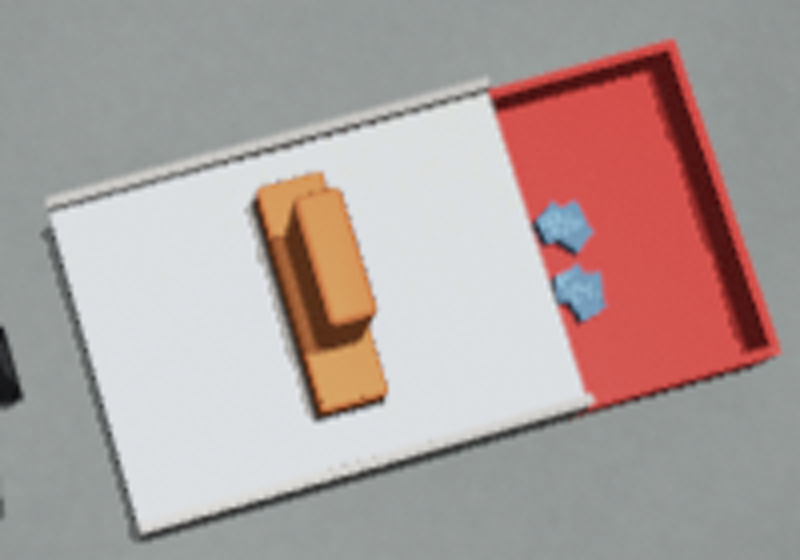

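Both views agree: the scraper stands upright mid-plate, both chips lie flat in the tray, and the arm is clear. Handing in.

Run:
```python
from rig import robot
print(robot.sign_off())
```

```text
the job is handed in; nothing more can be done
None
```

The job is done and handed in at about 13 s. I took the leftmost orange scraper by its handle and set it on the plate's +y end with light contact (about 6 N). One wipe towards -y pushed both chips over the open end into the tray. I then backed the scraper to mid-plate, released it and moved the arm clear.

- **Last checks:** side and top pictures after the retreat show the scraper upright on the plate between the lips, and both chips flat in the red tray. The gripper was fully open and away from everything, and nothing else looked moved in the parts of the scene they cover.
- **Forces:** in every reading between moves, the wrist force stayed under about 7 N.
- **Small disagreements:**
  - The first wrist view put the scraper about 3 mm from the top-camera estimate, and I corrected for that before gripping.
  - The arm sagged about 6–8 mm on the carry to the plate, and I corrected that before lowering.
  - The tool was tilted by about 1° while wiping, with no visible effect.

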